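# Empty the glue-block hopper into the tray

### The job

Slide the open wooden tray under the front of the glue-block hopper, then press the hopper's door inward until its catch lets it drop open, so that all three wooden blocks slide down into the tray and none lands on the bench. Leave the tray standing flat on the bench with the blocks in it and the door open.

Things in the scene. Friction and masses are not known exactly. Their poses are not given: they have to be found in the camera images.
- hopper: Fixed plywood chute, 70 mm wide inside, open on top, falling at 30 degrees to a door. Origin: bench top (z 0) under the door's hinge line, mid-width. Its x axis points level from the door into the hopper (door faces -x), y across, z up. Spans x -12 to 220, y -74 to 65 mm; legs only at x over 12. Door frame 228 mm high; walls behind it rise to 310 mm.
- door (a joint): Push-to-release door; 0 shut and latched, 2.09 fully open. Its top swings out to hopper -x and down, until it continues the chute's slope. Pressing it in past -0.07 (5 to 6 mm near the top, 6 to 10 N; end stop at -0.12) frees the catch; as the presser backs off, a spring swings it open in about a second and the blocks follow. A smaller press leaves it latched; pulling does not open it.
- door_press (a point): Where to press, towards hopper +x: point on the door's outer face, mid-width, 22 mm below its top edge, height 205 mm when shut. The door is plywood, 130 mm wide, 92 high, 12 thick, upright when shut, hinged along its lower edge at height 135 mm. Moves with the door.
- door_lip (a point): Middle of the door's free edge, inner face: its top edge, at height 227 mm, when shut; when open, the lip the blocks slide off, 80 mm in front of the hinge line (hopper x -80), height 89 mm, its underside 78 mm.
- tray: Loose open wooden tray, 220 mm long (x), 160 wide (y), 65 high, walls and floor 8 mm (a wall can be pinched), about 0.6 kg. Origin: centre of its underside, z up. It catches all blocks when its centre is about 150 mm in front of the hopper's origin (hopper x -150, y 0), length along the hopper's x; 30 mm or 15 degrees off still serves. It fits under the open door.
- block0: Hardwood glue block, 60 x 45 x 35 mm (x, y, z), about 60 g, lowest of three in a row in the chute, leaning on the door. Origin: its centre.
- block1: Glue block like block0, the middle one in the chute. Origin: its centre.
- block2: Glue block like block0, the highest in the chute. Origin: its centre.
Mind the look-alikes: they are no part of the job. What is shaped like the block1 but purple is not meant.

How it is judged:
On the way, in this order (a step that is already met when the one before it is completed fails the run):
1. the tray stands flat in front of the hopper, its centre within 75 mm of the mid-line and 60 to 220 mm in front of the hinge line, while the door is still shut (x of tray in the frame of hopper between -0.22 and -0.06 m and y of tray in the frame of hopper between -0.075 and 0.075 m and value of joint door below 0.05 rad and angle between tray's own z axis and vertical below 0.15 rad), for 0.2 s.
2. the door has swung open (over 1.5 rad) (value of joint door above 1.5 rad), for 0.1 s.
At the end, for the whole second after the job is handed in: All three blocks lie at rest inside the tray (centres within its walls, less than 100 mm above its underside), the tray stands flat on the bench (tilt under 0.08 rad, underside within 10 mm of the bench) and the door is open by more than 1.5 rad (value of joint door above 1.5 rad and angle between tray's own z axis and vertical below 0.08 rad and height (world z) of tray below 0.01 m and linear speed of tray below 0.02 m/s and x of block0 in the frame of tray between -0.105 and 0.105 m and y of block0 in the frame of tray between -0.075 and 0.075 m and z of each of block0, block1, block2 in the frame of tray below 0.1 m and linear speed of each of block0, block1, block2 below 0.03 m/s and x of block1 in the frame of tray between -0.105 and 0.105 m and y of block1 in the frame of tray between -0.075 and 0.075 m and x of block2 in the frame of tray between -0.105 and 0.105 m and y of block2 in the frame of tray between -0.075 and 0.075 m); the robot touches nothing.
It fails at once if block0 lands outside the tray (centre below 60 mm and not between the tray's walls) (height (world z) of block0 below 0.06 m and not (x of block0 in the frame of tray between -0.105 and 0.105 m and y of block0 in the frame of tray between -0.075 and 0.075 m)).
It fails at once if block1 lands outside the tray (centre below 60 mm and not between the tray's walls) (height (world z) of block1 below 0.06 m and not (x of block1 in the frame of tray between -0.105 and 0.105 m and y of block1 in the frame of tray between -0.075 and 0.075 m)).
It fails at once if block2 lands outside the tray (centre below 60 mm and not between the tray's walls) (height (world z) of block2 below 0.06 m and not (x of block2 in the frame of tray between -0.105 and 0.105 m and y of block2 in the frame of tray between -0.075 and 0.075 m)).
It also fails if it takes over 58 s, if anything falls off the work surface, if the arm or the gripper's body presses on something with over 40 N, if the wrist force passes 120 N, or if a joint passes its speed limit or range.

### The arm

A 6-joint arm with a two-finger parallel gripper is mounted at the origin on the work surface. World frame = base frame: x ahead of the robot, y to its left, z up, the work surface at z = 0. Lengths are in m, angles in rad, forces in N, time in s.
With the tool pointing down it reaches from about 0.275 to 1 m from the base axis. Payload 8.4 kg.
Tool frame: the origin (TCP) lies on the centre line of the jaws, within the pads' length; the fingertips stand 17 mm ahead of it and the grasp point (between the pads) lies 2 mm behind it (bot.tcp_to_tips is the z of the fingertips in the tool frame, in m); z points along the fingers, y is the line along which they close (so a half turn about z gives the same grasp; the last joint's range is limited). The gripper opens to 85 mm and grips with 20 to 120 N. Pads are 22 mm wide; open, the fingers measure 114 mm over their backs; the gripper's body (76 mm by 85 mm) begins 54 mm behind the grasp point. The pads swing forward as they close: fully open they stand 13 mm farther back than shut.
Start: joints at [-1.109, 0.353, 1.633, -0, 1.155, -0.002], TCP at [0.28, -0.559, 0.248] pointing down, gripper open.
Joint ranges: [-2.63, 2.63], [-0.92, 2.1], [0.06, 2.66], [-1.3, 4.44], [0, 2.69], [-3.02, 3.02]. Speed limits (rad/s): [2.22, 2.22, 2.79, 3.14, 3.14, 3.14].

### API

Orientations are given as a unit quaternion [x, y, z, w].
In Python, from workcell import bot, hand, kinematics, get_obs, vision, hand_in gives the robot as it stands. The module is installed in compiled form; this text tells all that it offers. Calls block until the motion is done:
- bot.reach(position, orientation): joint-space move of the TCP to a pose.
- bot.servo_line(position, ori=None, velocity=0.15): straight line of the TCP; ori=None keeps the orientation; velocity is the mean speed in m/s.
- bot.goto_joints(angles): joint-space move.
- hand.move_gripper(opening, strength=None): finger opening in m; strength is the grip in N (None keeps the last); returns when the fingers have stopped.
- bot.dwell(seconds).
- kinematics.solve_ik(position, orientation): joint angles nearest the present ones, or None.
- get_obs(): the state.
- vision.read_camera(name): name is "scene" or "top" or "wrist"; returns a dict with "frame" (480x640x3 uint8, red, green, blue), "intrinsics" (3x3 intrinsics, pixels), "dist" ([k1, k2, p1, p2, k3] as OpenCV has them; the pictures are not rectified), "view" (4x4, takes a point from world to camera coordinates). Camera axes: x right, y down, z forward; pixel columns grow to the right and rows downward; lengths in m; the calibration is good to about 2 mm. A picture is of the moment at which its call begins. There is no depth.
A pose or a line that the arm cannot do raises bot.IKError and nothing moves.
- hand_in(): hands the job in; it is judged then, once.
The state is a dict: "time_s": time; "joint_pos": joint angles; "joint_vel": joint speeds; "joint_efforts": joint torques, N m; "position": TCP position; "orientation": TCP orientation; "wrist_force": force on the tool from outside, world axes, zero at the start; "ft_torque": the same for the moment, N m; "gripper_width": finger opening in m; "grip_force": force on a finger pad.
Only numpy, scipy, OpenCV 4.12 (cv2) and the standard library are available. Lean on these libraries where they do the work, as an engineer would, in place of code of your own. Each camera call takes 0.05 s, during which the arm holds its last target. There are 200 camera calls.

## Working session

There is one attempt and no reset: what is moved stays moved. The work goes in short steps, each a Python script; the robot and the scene stay as the last script left them, time stands still between calls to the robot, and variables do not carry over. Pictures are saved under pics/ and viewed, at most 10 in all, crops included, and the job is handed in when it is done.

```bash
mkdir -p pics; python3 - <<'E'
from workcell import *
import cv2,numpy as np,pickle
d={}
for n in("scene","top"):
    r=vision.read_camera(n);d[n]=r;cv2.imwrite(f"pics/{n}0.png",r["frame"][:,:,::-1])
    V=r["view"];print(n,np.round(-V[:3,:3].T@V[:3,3],3),np.round(V[2,:3],2))
pickle.dump(d,open("v0.pkl","wb"));print(get_obs()["time_s"])
E
```

```text
scene [ 0.896 -0.911  0.979] [-0.26  0.72 -0.64]
top [0.431 0.02  1.172] [ 0.1  -0.01 -1.  ]
0.1
```

View pics/scene0.png

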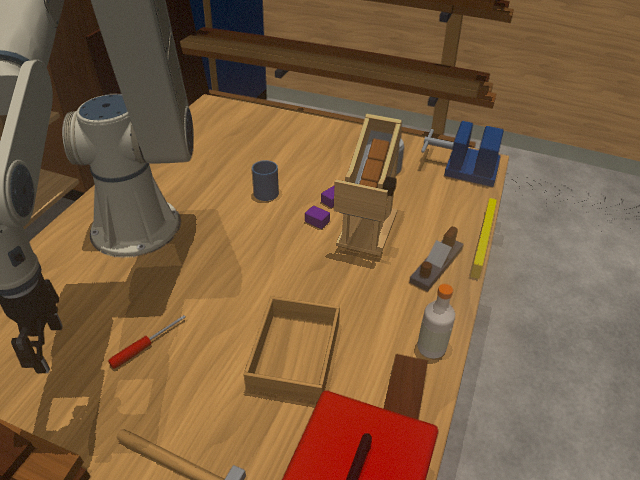

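View pics/top0.png

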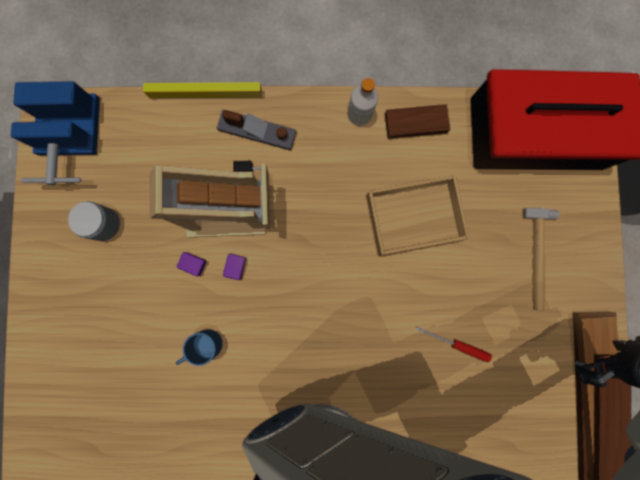

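```bash
python3 - <<'E'
import cv2
t=cv2.imread("pics/top0.png")[145:270,145:305];s=cv2.imread("pics/scene0.png")
a=cv2.resize(t,None,fx=5,fy=5,interpolation=cv2.INTER_CUBIC)[:600]
cv2.imwrite("pics/ct.png",cv2.resize(t[:120],(800,600),interpolation=cv2.INTER_CUBIC))
c=cv2.resize(s[105:265,300:420],None,fx=3.75,fy=3.75,interpolation=cv2.INTER_CUBIC)
cv2.imwrite("pics/cs.png",c)
E
```

```text
(no output)
```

View pics/ct.png

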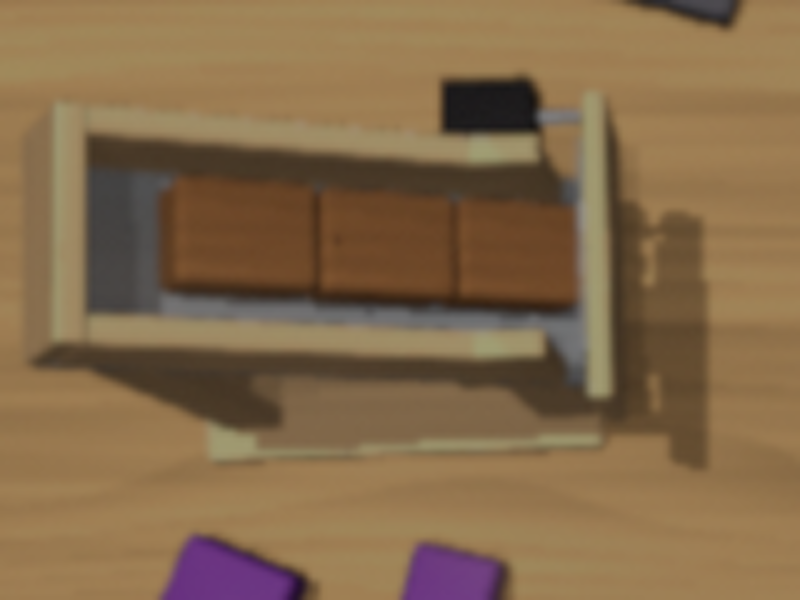

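View pics/cs.png

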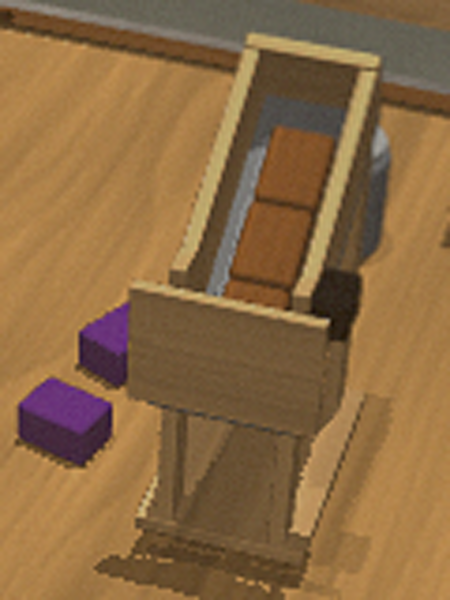

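```bash
cat > h.py <<'E'
import cv2,numpy as np
def ray(r,p):
    q=cv2.undistortPoints(np.array([[p]],float),np.array(r["intrinsics"]),np.array(r["dist"]))[0,0]
    V=np.array(r["view"]);R=V[:3,:3]
    d=R.T@[q[0],q[1],1];return -R.T@V[:3,3],d/np.linalg.norm(d)
def plane(r,p,z):
    o,d=ray(r,p);return o+d*(z-o[2])/d[2]
def tri(r1,p1,r2,p2):
    A=np.zeros((3,3));b=np.zeros(3);L=[ray(r1,p1),ray(r2,p2)]
    for o,d in L: M=np.eye(3)-np.outer(d,d);A+=M;b+=M@o
    x=np.linalg.solve(A,b);return x,max(np.linalg.norm(np.cross(x-o,d)) for o,d in L)
E
python3 - <<'E'
from h import *;import pickle
np.set_printoptions(precision=4,suppress=True)
D=pickle.load(open("v0.pkl","rb"));T,S=D["top"],D["scene"]
for n,t,s in[("doorR",(265.8,163.4),(387.2,191.7)),("doorL",(267.4,224.4),(334.7,182.3)),("trFL",(380,255),(274,298)),("trFR",(369,191),(340,306)),("trNR",(456,178),(324,391)),("trNL",(466,238),(246,377))]:
    z=.227 if n[0]=='d' else .065
    print(n,*tri(T,t,S,s),plane(T,t,z),plane(S,s,z))
s=cv2.resize(S["frame"][285:415,230:355,::-1],None,fx=4.6,fy=4.6,interpolation=cv2.INTER_CUBIC)
t=cv2.resize(T["frame"][170:265,360:475,::-1],None,fx=4.6,fy=4.6,interpolation=cv2.INTER_CUBIC)
cv2.imwrite("pics/trs.png",s)
E
```

```text
doorR [0.6794 0.1146 0.2282] 0.002423865811375724 [0.6774 0.1137 0.227 ] [0.681 0.118 0.227]
doorL [0.551  0.1105 0.2232] 0.001765510099567046 [0.5489 0.1094 0.227 ] [0.5542 0.1064 0.227 ]
trFL [ 0.4992 -0.1458  0.0536] 0.004784455550786707 [ 0.4942 -0.1462  0.065 ] [ 0.5083 -0.1532  0.065 ]
trFR [ 0.6528 -0.1212  0.0648] 0.0023921277329539163 [ 0.6505 -0.1221  0.065 ] [ 0.6549 -0.1201  0.065 ]
trNR [ 0.692  -0.3381  0.0552] 0.00721946313935114 [ 0.6831 -0.3378  0.065 ] [ 0.7005 -0.3409  0.065 ]
trNL [ 0.5381 -0.3608  0.0507] 0.0024114563683143137 [ 0.5347 -0.3571  0.065 ] [ 0.5458 -0.3684  0.065 ]
```

View pics/trs.png

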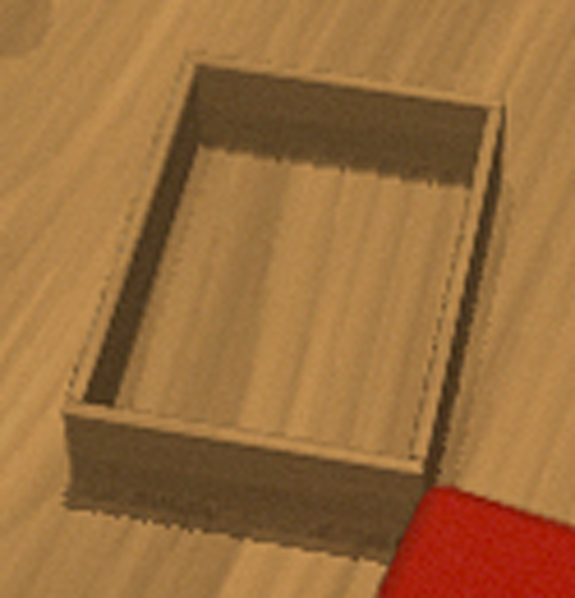

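```bash
cat >> h.py <<'E'
from scipy.spatial.transform import Rotation as Ro
def quat(z,y):
    z=np.array(z,float);z/=np.linalg.norm(z);y=np.array(y,float);y-=z*(y@z);y/=np.linalg.norm(y)
    return Ro.from_matrix(np.c_[np.cross(y,z),y,z]).as_quat()
def rz(a): return np.array([np.cos(a),np.sin(a),0])
E
python3 - <<'E'
from workcell import *;from h import *
np.set_printoptions(precision=4,suppress=True)
a0,a1=np.radians([99.3,91.9]);c0=np.array([.591,-.241,0]);c1=np.array([.6197,-.0255,0])
L=.106
g0=c0-L*rz(a0);g1=c1-L*rz(a1)
best=None
for s in(1,-1):
    q=kinematics.solve_ik(g0+[0,0,.042],quat([0,0,-1],s*rz(a0)))
    print(s,q)
    if q is not None and (best is None or abs(q[5])<best[0]): best=(abs(q[5]),s)
s=best[1];q0=quat([0,0,-1],s*rz(a0));q1=quat([0,0,-1],s*rz(a1))
hand.move_gripper(.085)
bot.reach(g0+[0,0,.16],q0)
bot.servo_line(g0+[0,0,.042],velocity=.1)
hand.move_gripper(0,strength=30)
o=get_obs();print(o["time_s"],o["gripper_width"],o["grip_force"],o["wrist_force"],o["position"])
if o["gripper_width"]>.005:
    bot.servo_line(g1+[0,0,.042],ori=q1,velocity=.08)
    o=get_obs();print(o["time_s"],o["gripper_width"],o["wrist_force"],o["position"])
r=vision.read_camera("top");cv2.imwrite("pics/top1.png",r["frame"][:,:,::-1])
E
```

```text
1 [-0.5189  0.6886  1.5874 -0.      0.8656 -2.252 ]
-1 [-0.5189  0.6886  1.5874 -0.      0.8656  0.8895]
3.825 0.007912357230029044 30.81661105155945 [-0.7495 -0.8804  2.3123] [ 0.6081 -0.3459  0.0422]
6.6583 0.007614538856184158 [ 0.1454 -4.8776  3.1026] [ 0.6233 -0.1318  0.0421]
```

View pics/top1.png

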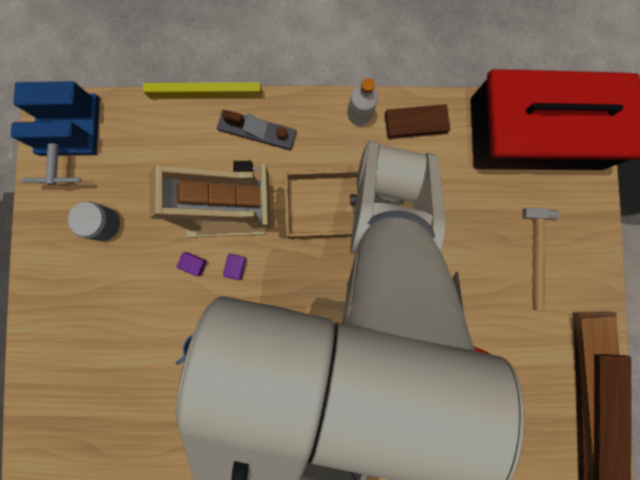

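```bash
python3 - <<'E'
from workcell import *;from h import *
np.set_printoptions(precision=4,suppress=True)
hand.move_gripper(.06)
p=get_obs()["position"]
bot.servo_line([p[0],p[1],.3],velocity=.2)
hand.move_gripper(0)
hx=rz(np.radians(91.9));hy=rz(np.radians(181.9))
P=np.array([.615,.1125,.205])
print(get_obs()["joint_pos"])
for t in(25,35,45,60):
  for s in(1,-1):
    a=np.radians(t);z=hx*np.cos(a)-[0,0,np.sin(a)];q=quat(z,s*hy)
    tcp=P-.017*z-.04*hx
    print(t,s,kinematics.solve_ik(tcp,q),kinematics.solve_ik(tcp+[0,-.1,.1],q))
r=vision.read_camera("top")
for c in((287,171),(287,238)): print(plane(r,c,.065))
print(get_obs()["time_s"],get_obs()["wrist_force"])
E
```

```text
[-0.21    0.3293  1.5502 -0.      1.2622  1.3276]
25 1 [-0.3651  0.6785  1.6634  0.9902  1.5283  2.2938] [-0.4966  0.6057  1.5227  0.9156  1.7366  2.4074]
25 -1 [-0.3651  0.6785  1.6634  0.9902  1.5283 -0.8478] [-0.4966  0.6057  1.5227  0.9156  1.7366 -0.7342]
35 1 [-0.3233  0.5953  1.6745  0.889   1.42    2.3828] [-0.4597  0.5306  1.5257  0.8092  1.646   2.4677]
35 -1 [-0.3233  0.5953  1.6745  0.889   1.42   -0.7588] [-0.4597  0.5306  1.5257  0.8092  1.646  -0.6739]
45 1 [-0.2677  0.5212  1.682   0.7716  1.3192  2.4905] [-0.4099  0.4613  1.5305  0.693   1.5585  2.5403]
45 -1 [-0.2677  0.5212  1.682   0.7716  1.3192 -0.6511] [-0.4099  0.4613  1.5305  0.693   1.5585 -0.6013]
60 1 [-0.1598  0.4335  1.6862  0.5565  1.1918  2.6935] [-0.3116  0.3731  1.5404  0.4947  1.4385  2.6775]
60 -1 [-0.1598  0.4335  1.6862  0.5565  1.1918 -0.4481] [-0.3116  0.3731  1.5404  0.4947  1.4385 -0.4641]
[0.7004 0.0778 0.065 ]
[0.536  0.0774 0.065 ]
9.35 [0.919  0.2588 0.4725]
```

```bash
python3 - <<'E'
from workcell import *;from h import *
np.set_printoptions(precision=4,suppress=True)
hx=rz(np.radians(91.9));hy=rz(np.radians(181.9))
P=np.array([.615,.1125,.205]);a=np.radians(35)
z=hx*np.cos(a)-[0,0,np.sin(a)];q=quat(z,hy)
at=lambda d:P-.017*z+d*hx
bot.reach(at(-.04)+[0,-.1,.1],q);bot.servo_line(at(-.04),velocity=.15)
bot.servo_line(at(-.018),velocity=.05)
f0=get_obs()["wrist_force"]@hx;c=None;L=[]
for d in np.arange(-.017,.016,.001):
    bot.servo_line(at(d),velocity=.03)
    o=get_obs();f=-(o["wrist_force"]@hx-f0);e=(o["position"]-at(0))@hx;L.append((round(e*1e3,1),round(f,1)))
    if c is None and f>1: c=e
    if f>25 or (c is not None and e-c>.0085): break
print(L,c)
ok=c is not None
bot.servo_line(at(d)-.22*hx+[0,0,.12],velocity=.35)
bot.dwell(1.5)
o=get_obs();print(o["time_s"],o["position"])
r=vision.read_camera("scene");cv2.imwrite("pics/s2.png",r["frame"][:,:,::-1])
E
```

```text
[(np.float64(-17.1), np.float64(-0.4)), (np.float64(-16.0), np.float64(0.9)), (np.float64(-14.9), np.float64(0.1)), (np.float64(-13.9), np.float64(0.0)), (np.float64(-12.9), np.float64(-0.4)), (np.float64(-11.9), np.float64(0.4)), (np.float64(-11.0), np.float64(0.5)), (np.float64(-9.9), np.float64(0.5)), (np.float64(-8.9), np.float64(-0.0)), (np.float64(-7.9), np.float64(1.0)), (np.float64(-6.9), np.float64(0.0)), (np.float64(-5.9), np.float64(0.0)), (np.float64(-4.9), np.float64(0.1)), (np.float64(-3.9), np.float64(1.1)), (np.float64(-3.0), np.float64(0.9)), (np.float64(-2.3), np.float64(4.4)), (np.float64(-1.4), np.float64(6.2)), (np.float64(-0.4), np.float64(5.9)), (np.float64(0.6), np.float64(7.0)), (np.float64(1.7), np.float64(6.1)), (np.float64(2.6), np.float64(7.0)), (np.float64(3.6), np.float64(7.3)), (np.float64(4.6), np.float64(8.9)), (np.float64(5.6), np.float64(7.6))] -0.0039259211945747675
20.4583 [ 0.6225 -0.1153  0.3347]
```

View pics/s2.png

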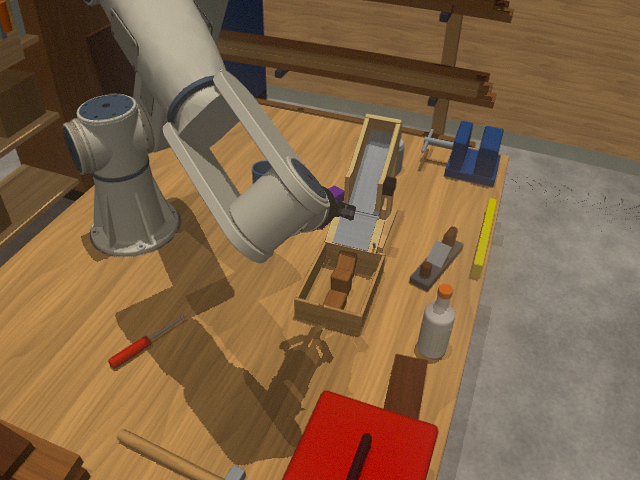

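```bash
python3 - <<'E'
from workcell import *;from h import *
p=get_obs()["position"];bot.servo_line(p+[-.12,-.15,.08],velocity=.25)
out=[]
for n,(y,x) in{"scene":(230,280),"top":(145,240)}.items():
    r=vision.read_camera(n)["frame"][:,:,::-1];out.append(cv2.resize(r[y:y+120,x:x+120],(400,400),interpolation=cv2.INTER_CUBIC))
cv2.imwrite("pics/f.png",np.hstack(out))
E
```

```text
(no output)
```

View pics/f.png

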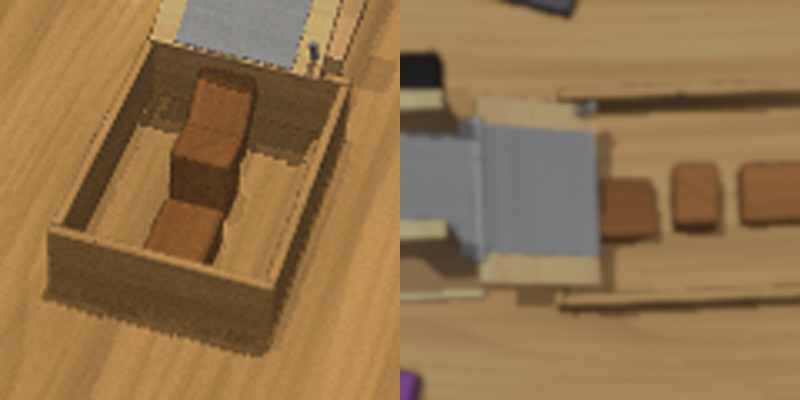

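The crops show all three blocks lying separately inside the tray, the chute empty, the door open and the tray flat.

```bash
python3 -c "
from workcell import *
print(get_obs()['time_s'],hand_in())"
```

```text
the job is handed in; nothing more can be done
21.5917 None
```

I handed the job in at 21.6 s of robot time: the tray is flat under the hopper, the door is open, and the last pictures show all three blocks in the tray; no verdict came back.

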